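# Fit a gearbox selector cover over its hidden dowel and hold it down

## Robot

A 6-joint arm with a two-finger parallel gripper is mounted at the origin on the work surface. World frame = base frame: x ahead of the robot, y to its left, z up, the work surface at z = 0. Lengths are in m, angles in rad, forces in N, time in s.
With the tool pointing down it reaches from about 0.3 to 1 m from the base axis. Payload 5.1 kg.
Tool frame: the origin (TCP) lies between the finger pads; the fingertips stand nose_length ahead of it and the grasp point (between the pads) is the TCP (nose_length is the distance from the TCP to the fingertips, in m); x points along the fingers, y is the direction in which the jaws open and shut, and the axes are right-handed (so a half turn about x gives the same grasp; the last joint's range is limited). The gripper opens to 95 mm and grips with 3 to 60 N. Pads are 20 mm wide; open, the fingers measure 119 mm over their backs; the gripper's body (75 mm by 180 mm) begins 59 mm behind the grasp point.
Start: joints at [1.225, 0.124, 1.65, -0, 1.367, -0.083], TCP at [0.169, 0.628, 0.234] pointing down, gripper open.
Joint ranges: [-2.61, 2.61], [-1.02, 2.33], [0.03, 2.71], [-1.35, 4.49], [0.32, 2.68], [-2.91, 2.91]. Speed limits (rad/s): [2.57, 2.57, 3.14, 3.14, 3.14, 3.14].

## Interface

Orientations are given as a unit quaternion [x, y, z, w].
In Python, from bench import * gives the robot as it stands. The module is installed in compiled form; this text tells all that it offers.
- The arm moves only by the tool drive_tool, never from a script. Its argument "deltas" is a list of rows, each a list of 7 numbers: the shift along the tool's x, y, z in units of 40 mm (1.0 is 40 mm), then the turn, a rotation vector about the tool's x, y, z in units of 0.12 rad (1.0 is 0.12 rad), then the closure in counts, from 0 (fully open) to 255 (shut). In form: [[dx, dy, dz, rx, ry, rz, jaw], ...]. A call has 1 to 10 rows; each row shifts and turns the pose as measured when the row begins, along the tool's axes as they then stand; what a row does not reach is not made up. A row lasts 1/10 s, in which the tool goes at most 50 mm and 8.59 degrees, less where a joint would pass 70% of its speed; a pose out of reach is approached as far as the arm can. A call with a number of a shift or a turn outside -1 to 1 is refused whole. A call with a gripper value outside its range is refused whole. The fingers move at their own pace and stop on an object; "squeeze" is the grip in N (left out, the last holds). Time passes only in rows, so rows that do not move let the fingers close. It gives the time, the measured TCP pose, the force and the opening at its end, in the units of the state.
- sense(): the state, without advancing time (a new reading comes with each control period).
- read_camera(name): name is "scene" or "top" or "wrist"; returns a dict with "pixels" (480x640x3 uint8, red, green, blue), "range_z" (480x640 float32, m along the optical axis (not along the pixel's ray), 0 where there is no reading), "fx", "fy", "cx", "cy" (pixels), "extrinsics" (4x4, takes a point from camera to world coordinates); the wrist camera has in their place "hand_eye" (4x4, takes a point from camera to tool coordinates, whose origin is the TCP and whose axes are the tool frame's). Camera axes: x right, y up, looking along -z (the intrinsics and any distortion apply to the point x, -y, -z); pixel columns grow to the right and rows downward; lengths in m; the calibration is good to about 2 mm. A picture is of the moment at which its call begins: read the wrist's pose just before it.
- job_done(): hands the job in, once; it reports no verdict.
The state is a dict: "time_s": time; "qpos": joint angles; "dq": joint speeds; "effort": joint torques, N m; "position": TCP position; "tool_rot": TCP orientation; "ft_force": force on the tool from outside, world axes, zero at the start; "ft_torque": the same for the moment, N m; "gripper_width": finger opening in m.
Only numpy, scipy, OpenCV 4.12 (cv2) and the standard library are available. Lean on these libraries where they do the work, as an engineer would, in place of code of your own. Each camera call takes 0.05 s, during which the arm holds its last target. There are 200 camera calls.

## Task

Stand the tin of bolts on the bench between the gearbox and the grease tub, in line with them and clear of both, so that the bolts are to hand. Then fit the loose aluminium cover to the open gearbox: rest it on top with its dowel hole about a centimetre off the dowel, slide it across until it drops onto the dowel, and press it down square and flush on the joint face, against the detent spring. Finish still holding the cover pressed fully down, without letting go, ready for the bolts to be started, and leave the other things on the bench where they are.

Things in the scene. Friction and masses are not known exactly. Their poses are not given: they have to be found in the camera images.
- gearbox: Small grey cast gearbox, fixed to the bench, open on top, gears showing. Origin: centre of its underside on the bench; y points towards the grease tub, z up. Foot 150 (x) x 130 (y) x 10 mm, housing 126 x 84 mm, joint face on top 140 (x) x 96 (y) mm. Steel shafts of 23 mm stick out of both ends along x, 52 mm up, as far as 124 mm (+x) and 116 mm (-x) from the origin.
- joint_face (a point): Centre of the gearbox's flat, bright joint face, 95 mm straight above the gearbox's origin, same axes. The face is a frame round the opening, broader at its +x end, where the dowel stands. A fitted cover lies on it with its origin at this point and the same x, y and z directions; its top is then 44 mm above the face.
- dowel_top (a point): Top of the gearbox's upright bullet-nosed steel dowel pin: diameter 10 mm, standing 10 mm above the joint face, its last 4 mm tapering to 5 mm; on the face's centre line, 50 mm from its centre along +x. It fits the blind hole in the cover and is out of sight once the cover is over it.
- plunger (a joint): Travel of the detent plunger, an upright steel rod of 12 mm diameter at the centre of the joint face. At 0 it stands 4 mm above the face; a flush cover pushes it level with the face, 0.004. Its spring pushes up with 8 N at 0 and 12 N at 0.004, more than the cover weighs, so a cover that is let go is lifted off the face again.
- cover: Cover of bare cast aluminium, 0.41 to 0.55 kg, loose on the bench, right way up. Flat plate 140 (x) x 96 (y) x 14 mm with a dome to grip in the middle of its top: 70 mm long (x), 42 mm wide (y) between flat upright sides, from 14 to 44 mm above the underside. Origin: centre of the underside, z up; it balances at the middle of the dome. Bolt holes at the four corners.
- cover_hole (a point): Mouth, in the cover's underside, of its blind dowel hole: diameter 12, depth 12, chamfer 1 mm; 50 mm along the cover's +x, straight below the round boss (20 mm across, 6 mm high) on top of the plate; the other end has two small ribs. Off the dowel the cover rides on the dowel's top, 10 mm above the face; over it, it drops 6 mm onto the plunger; pressing takes it down the last 4.
- bolt_tin: Open round steel tin with hexagon bolts standing in it, outside diameter 60 mm, 66 mm high, wall 3 mm, 0.22 kg; bolt heads reach no higher than the rim. Origin: centre of its underside, z up.
- grease_tub: Closed round grease tub, grey with a black lid 84 mm across, 74 mm high, loose, standing beside the gearbox 255 to 285 mm from its origin along the gearbox's +y. Origin: centre of its underside. Not to be moved.
- spanner: Bystander: steel spanner 190 mm long, lying flat at the left of the bench. Origin: middle of its underside.
- hammer: Bystander: hammer 260 mm long, lying at the right of the bench. Origin: middle of its underside.
- screwdriver: Bystander: black-handled screwdriver 200 mm long, lying beyond the parts. Origin: middle of its underside.
- old_bearing: Bystander: ball bearing, 62 mm across, 16 mm high, lying flat to the right of the gearbox. Origin: centre of its underside.
- worn_gear: Bystander: dark steel gear wheel, 77 mm across, 18 mm high, lying flat beyond the gearbox. Origin: centre of its underside.
- oil_bottle: Bystander: grey oil bottle, 80 mm across, 210 mm high, standing beyond the tub. Origin: centre of its underside.
- spray_can: Bystander: spray can, 60 mm across, 190 mm high, standing beyond the tub. Origin: centre of its underside.
Not all that is in view belongs to the job. What is shaped like the bolt_tin but blue, purple or red is not meant.

How it is judged:
By the outcome, as a careful person would: the job done as asked, in the order asked, and still so for the second after the job is handed in, while the arm keeps its last pose, push and grip.
It also fails if it takes over 51 s, if anything falls off the work surface, if the arm or the gripper's body presses on something with over 40 N, if the wrist force passes 120 N, or if a joint passes its speed limit or range.

## Working session

There is one attempt and no reset: what is moved stays moved. The work goes in short steps, Python scripts to look and compute and a tool call to move; the robot and the scene stay as the last step left them, time stands still between calls to the robot, and variables do not carry over. Pictures are saved under pics/ and viewed, about 8 in all and at most 12, crops included, and the job is handed in when it is done.

Besides the shell and the picture viewer there is one more tool, called after ">>>" as name([rows], argument=value, ...), one row to a line, values as JSON. drive_tool: Moves the arm, as the interface text tells. Shifts and turns lie within -1 to 1; 1 stands for 40 mm of shift or 0.12 rad of turn. Its arguments: {"type":"object","properties":{"deltas":{"type":"array","items":{"type":"array","items":{"type":"number"}}},"squeeze":{"type":"number"}},"required":["deltas"]}

```bash
mkdir -p pics; cat > h.py <<'E'
from bench import *
import numpy as np, cv2
from scipy.spatial.transform import Rotation as R
def cloud(c, T):
    v,u=np.mgrid[0:480,0:640]; z=c["range_z"]
    P=np.stack([(u-c["cx"])/c["fx"]*z,-(v-c["cy"])/c["fy"]*z,-z],-1)
    return P@T[:3,:3].T+T[:3,3]
def pose():
    s=sense(); T=np.eye(4); T[:3,:3]=R.from_quat(s["tool_rot"]).as_matrix(); T[:3,3]=s["position"]; return T
def cam(n):
    T=pose(); c=read_camera(n)
    W=c["extrinsics"] if n!="wrist" else T@c["hand_eye"]
    return c, cloud(c,np.array(W)), np.array(W)
def save(n,im,s=1.0): cv2.imwrite("pics/"+n,cv2.resize(im[...,::-1],None,fx=s,fy=s))
E
python3 - <<'E'
from h import *
np.set_printoptions(precision=4,suppress=True)
s=sense(); print(s)
for n in("scene","top"):
    c,P,W=cam(n); save(n+"0.png",c["pixels"]); np.savez(n+"0.npz",px=c["pixels"],P=P,W=W); print(n,c["fx"],c["cx"],c["cy"],[k for k in c]);print(W)
E
```

```text
{'time_s': 0.0, 'qpos': array([ 1.2254,  0.1245,  1.6517,  0.    ,  1.3675, -0.0826]), 'dq': array([-0.0012, -0.0012, -0.0002, -0.0008, -0.0003, -0.0003]), 'effort': array([ -0.0029, -41.7601, -35.993 ,   0.0773,   0.0492,  -0.0002]), 'position': array([0.1687, 0.6271, 0.2324]), 'tool_rot': array([ 0.0919,  0.7012, -0.0933,  0.7009]), 'ft_force': array([ 1.0565,  0.0796, -0.2764]), 'ft_torque': array([0.0404, 0.0243, 0.0188]), 'gripper_width': 0.09483618078104193}
scene 493.2782311087576 318.3760774772727 246.08422731386327 ['pixels', 'range_z', 'fx', 'fy', 'cx', 'cy', 'extrinsics']
[[ 0.3556 -0.7174  0.5991  1.4857]
 [ 0.9346  0.2752 -0.2252 -0.3187]
 [-0.0033  0.64    0.7684  1.2222]
 [ 0.      0.      0.      1.    ]]
top 441.61423785503257 322.2778337318378 243.3131306504574 ['pixels', 'range_z', 'fx', 'fy', 'cx', 'cy', 'extrinsics']
[[-0.0145  0.9856 -0.1682  0.4019]
 [-0.9999 -0.0136  0.0066  0.0105]
 [ 0.0043  0.1683  0.9857  1.1419]
 [ 0.      0.      0.      1.    ]]
```

View pics/top0.png

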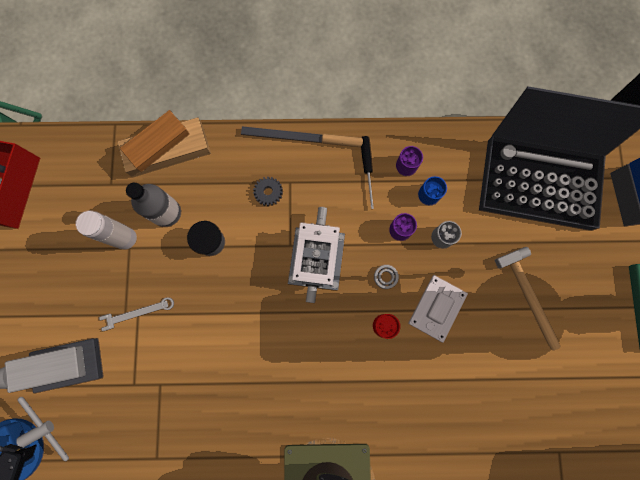

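View pics/scene0.png

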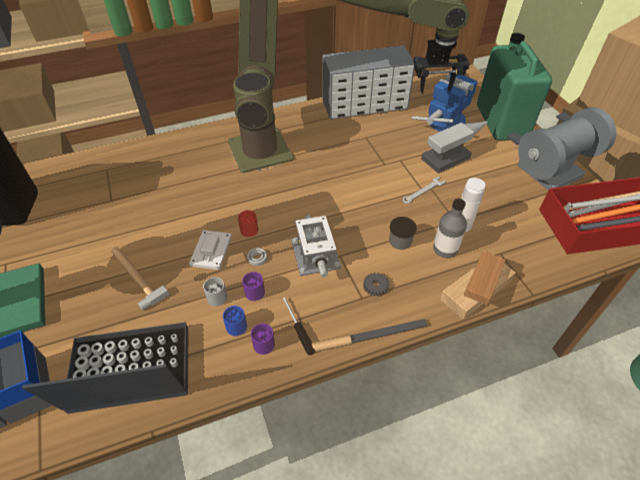

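The top view shows the grey tin at about (447,234), the cover at (438,309), the gearbox at (317,255) and the tub at (206,238). Next I measure them from the depth data and crop in for the dowel and boss ends.

```bash
python3 - <<'E'
from h import *
np.set_printoptions(precision=4,suppress=True)
d=np.load("top0.npz");P=d["P"];px=d["px"]
def box(u0,u1,v0,v1,z0,z1):
    Q=P[v0:v1,u0:u1].reshape(-1,3); return Q[(Q[:,2]>z0)&(Q[:,2]<z1)]
def rect(Q,n):
    r=cv2.minAreaRect((Q[:,:2]*1000).astype(np.float32)); print(n,len(Q),r,"zmed",np.median(Q[:,2]))
print("bench z",np.median(P[330:380,440:480,2]), np.median(P[270:300,230:270,2]))
rect(box(285,350,215,300,.088,.101),"face")
q=box(285,350,215,300,.101,.12);print("above face",len(q),q.mean(0) if len(q) else 0)
rect(box(405,475,270,345,.007,.03),"plate"); rect(box(405,475,270,345,.036,.055),"dome")
q=box(405,475,270,345,.0175,.026);print("boss?",len(q),q[:40])
for n,b in dict(tin=(430,465,217,250,.055,.075),tub=(180,228,218,262,.066,.085),bearing=(370,402,260,292,.01,.03),purple=(388,418,212,242,.055,.075)).items():
    q=box(*b);print(n,len(q),cv2.minEnclosingCircle((q[:,:2]*1000).astype(np.float32)),np.median(q[:,2]))
# wide heights for shafts
rect(box(285,350,200,310,.055,.07),"shaft")
a=px[200:310,270:365];b=px[265:350,395:480]
save("crop.png",np.hstack([cv2.resize(a,(380,440),interpolation=2),cv2.resize(b,(400,440),interpolation=2)]))
E
```

```text
bench z 0.0006353176616172851 -0.00016074810697730424
face 1700 ((556.9462280273438, 18.727951049804688), (96.09471130371094, 140.84922790527344), 81.90909576416016) zmed 0.0948720112885475
above face 12 [0.6012 0.0126 0.1038]
plate 1651 ((422.4790954589844, -297.70452880859375), (154.35069274902344, 162.6923065185547), 78.96687316894531) zmed 0.01476348040114317
dome 485 ((424.0577697753906, -288.261474609375), (43.03899002075195, 70.13099670410156), 60.09065246582031) zmed 0.0440102856978728
boss? 242 [[ 0.5026 -0.281   0.0177]
 [ 0.5001 -0.2808  0.0179]
 [ 0.5    -0.2833  0.0181]
 [ 0.4996 -0.2848  0.0218]
 [ 0.4999 -0.2882  0.0189]
 [ 0.4975 -0.2779  0.0184]
 [ 0.497  -0.2843  0.0232]
 [ 0.4974 -0.2883  0.0177]
 [ 0.4972 -0.2904  0.0195]
 [ 0.4949 -0.2803  0.0186]
 [ 0.4947 -0.2851  0.0197]
 [ 0.4948 -0.2907  0.018 ]
 [ 0.4947 -0.2957  0.0182]
 [ 0.4922 -0.277   0.0209]
 [ 0.4924 -0.2802  0.0184]
 [ 0.4922 -0.2822  0.0204]
 [ 0.4921 -0.2873  0.0204]
 [ 0.4923 -0.2906  0.0178]
 [ 0.4919 -0.2972  0.0214]
 [ 0.492  -0.3082  0.0185]
 [ 0.4896 -0.2847  0.0202]
 [ 0.4895 -0.295   0.019
[... 280 characters left out ...]
64 -0.3084  0.0235]
 [ 0.4748 -0.264   0.0182]
 [ 0.4743 -0.3021  0.0181]
 [ 0.474  -0.3037  0.0218]
 [ 0.4737 -0.3076  0.0258]
 [ 0.4739 -0.3222  0.019 ]
 [ 0.4739 -0.3354  0.0176]
 [ 0.4721 -0.2684  0.0203]]
tin 205 ((609.5577392578125, -313.0401611328125), 31.07211685180664) 0.06318938946512165
tub 906 ((604.6455078125, 294.9552917480469), 42.6629524230957) 0.07344808554010718
bearing 321 ((506.17974853515625, -159.6668243408203), 30.81874656677246) 0.01576000034275804
purple 190 ((630.2640991210938, -202.4840087890625), 30.77391242980957) 0.06305353755413545
shaft 408 ((560.5143432617188, 19.0279541015625), (62.70297622680664, 239.30126953125), 81.37693786621094) zmed 0.06268640990066732
```

View pics/crop.png

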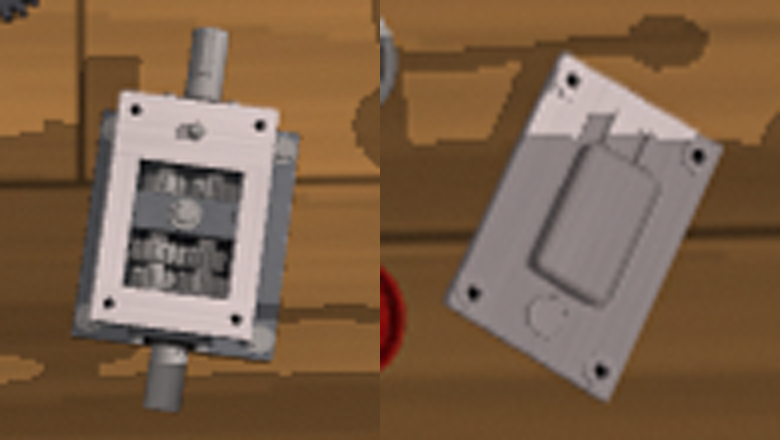

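The crops show the dowel at the gearbox's far end (crop ~188,130; world +x) and the boss at the cover's near end (~548,315). The cover therefore has to turn by about 158°. Next is a small planner helper.

```bash
cat >> h.py <<'E'
import json
def down(yaw):  # tool x down, tool y at world yaw (deg)
    a=np.radians(yaw); x=np.array([0,0,-1.]); y=np.array([np.cos(a),np.sin(a),0]); return np.stack([x,y,np.cross(x,y)],1)
def yaw(): T=pose(); return np.degrees(np.arctan2(T[1,1],T[0,1]))
def plan(pos,yw,n,jaw,T=None,vmax=.96):
    T=pose() if T is None else T; 
    r=R.from_matrix(T[:3,:3].T@down(yw)).as_rotvec(); d=np.array(pos)-T[:3,3]
    n=max(n,int(np.ceil(np.abs(r/n).max()*n/.12/vmax)),int(np.ceil(np.linalg.norm(d)/.04/vmax)))
    rows=[]
    for k in range(n):
        Rk=T[:3,:3]@R.from_rotvec(r*k/n).as_matrix()
        rows.append([round(float(v),2)+0 for v in np.r_[Rk.T@d/n/.04, r/n/.12]]+[jaw])
    for i in range(0,n,10): print(json.dumps(rows[i:i+10]))
E
python3 - <<'E'
from h import *
import bench
np.set_printoptions(precision=4,suppress=True)
print([x for x in dir(bench) if x[0]!='_'], getattr(bench,'nose_length',None))
T=pose();print(T,yaw(),sense()["qpos"])
P=np.load("top0.npz")["P"]
q=P[172:208,415:450].reshape(-1,3);q=q[(q[:,2]>.055)&(q[:,2]<.075)];print("blue",cv2.minEnclosingCircle((q[:,:2]*1000).astype(np.float32)))
plan([.6096,-.313,.2],yaw()-np.degrees(1.225+.474),20,0)
E
```

```text
['PlanningError', 'job_done', 'nose_length', 'read_camera', 'sense'] 0.019
[[-0.0006  0.2598  0.9657  0.1687]
 [-0.0018  0.9657 -0.2598  0.6272]
 [-1.     -0.0019 -0.0002  0.2325]
 [ 0.      0.      0.      1.    ]] 74.94260045369957 [ 1.2254  0.1244  1.6515  0.      1.3675 -0.0826]
blue ((725.0252685546875, -283.9715270996094), 30.860206604003906)
[[0.03, -0.71, 0.6, 0.51, 0.0, 0.0, 0], [0.03, -0.67, 0.64, 0.51, 0.0, 0.0, 0], [0.03, -0.63, 0.68, 0.51, 0.0, 0.0, 0], [0.03, -0.59, 0.72, 0.51, 0.0, 0.0, 0], [0.03, -0.54, 0.75, 0.51, 0.0, 0.0, 0], [0.03, -0.5, 0.78, 0.51, 0.0, 0.0, 0], [0.03, -0.45, 0.81, 0.51, 0.0, 0.0, 0], [0.03, -0.4, 0.84, 0.51, 0.0, 0.0, 0], [0.03, -0.35, 0.86, 0.51, 0.0, 0.0, 0], [0.03, -0.29, 0.88, 0.51, 0.0, 0.0, 0]]
[[0.03, -0.24, 0.9, 0.51, 0.0, 0.0, 0], [0.03, -0.19, 0.91, 0.51, 0.0, 0.0, 0], [0.03, -0.13, 0.92, 0.51, 0.0, 0.0, 0], [0.03, -0.07, 0.92, 0.51, 0.0, 0.0, 0], [0.03, -0.02, 0.93, 0.51, 0.0, 0.0, 0], [0.03, 0.04, 0.93, 0.51, 0.0, 0.0, 0], [0.03, 0.09, 0.92, 0.51, 0.0, 0.0, 0], [0.03, 0.15, 0.91, 0.51, 0.0, 0.0, 0], [0.03, 0.2, 0.9, 0.51, 0.0, 0.0, 0], [0.03, 0.26, 0.89, 0.51, 0.0, 0.0, 0]]
[[0.03, 0.31, 0.87, 0.51, 0.0, 0.0, 0], [0.03, 0.37, 0.85, 0.51, 0.0, 0.0, 0], [0.03, 0.42, 0.83, 0.51, 0.0, 0.0, 0], [0.03, 0.47, 0.8, 0.51, 0.0, 0.0, 0], [0.03, 0.51, 0.77, 0.51, 0.0, 0.0, 0], [0.03, 0.56, 0.74, 0.51, 0.0, 0.0, 0], [0.03, 0.6, 0.7, 0.51, 0.0, 0.0, 0], [0.03, 0.64, 0.67, 0.51, 0.0, 0.0, 0]]
```

>>> drive_tool([
  [0.03,-0.71,0.6,0.51,0,0,0],
  [0.03,-0.67,0.64,0.51,0,0,0],
  [0.03,-0.63,0.68,0.51,0,0,0],
  [0.03,-0.59,0.72,0.51,0,0,0],
  [0.03,-0.54,0.75,0.51,0,0,0],
  [0.03,-0.5,0.78,0.51,0,0,0],
  [0.03,-0.45,0.81,0.51,0,0,0],
  [0.03,-0.4,0.84,0.51,0,0,0],
  [0.03,-0.35,0.86,0.51,0,0,0],
  [0.03,-0.29,0.88,0.51,0,0,0],
], squeeze=20)

```text
time_s: 1.1
position: [0.3235, 0.2781, 0.2148]
tool_rot: [0.301, 0.638, -0.308, 0.638]
ft_force: [1.3, 0.4, 0.0]
gripper_width: 0.0951
```

>>> drive_tool([
  [0.03,-0.24,0.9,0.51,0,0,0],
  [0.03,-0.19,0.91,0.51,0,0,0],
  [0.03,-0.13,0.92,0.51,0,0,0],
  [0.03,-0.07,0.92,0.51,0,0,0],
  [0.03,-0.02,0.93,0.51,0,0,0],
  [0.03,0.04,0.93,0.51,0,0,0],
  [0.03,0.09,0.92,0.51,0,0,0],
  [0.03,0.15,0.91,0.51,0,0,0],
  [0.03,0.2,0.9,0.51,0,0,0],
  [0.03,0.26,0.89,0.51,0,0,0],
])

```text
time_s: 2.1
position: [0.4695, -0.0786, 0.2012]
tool_rot: [0.486, 0.51, -0.493, 0.511]
ft_force: [-0.4, -0.0, 0.2]
gripper_width: 0.0952
```

>>> drive_tool([
  [0.03,0.31,0.87,0.51,0,0,0],
  [0.03,0.37,0.85,0.51,0,0,0],
  [0.03,0.42,0.83,0.51,0,0,0],
  [0.03,0.47,0.8,0.51,0,0,0],
  [0.03,0.51,0.77,0.51,0,0,0],
  [0.03,0.56,0.74,0.51,0,0,0],
])

```text
time_s: 2.7
position: [0.5519, -0.2944, 0.1911]
tool_rot: [-0.574, -0.408, 0.582, -0.406]
ft_force: [0.6, -0.2, 0.5]
gripper_width: 0.0949
```

```bash
python3 - <<'E'
from h import *
np.set_printoptions(precision=4,suppress=True)
print(pose()[:3,3],yaw(),sense()["qpos"],sense()["time_s"])
c,P,W=cam("wrist"); save("w1.png",c["pixels"])
print(np.array(c["hand_eye"]))
q=P.reshape(-1,3);q=q[(q[:,2]>.056)&(q[:,2]<.075)&(np.hypot(q[:,0]-.61,q[:,1]+.313)<.06)]
if len(q): print(len(q),cv2.minEnclosingCircle((q[:,:2]*1000).astype(np.float32)),np.percentile(q[:,2],[5,50,95]))
plan([.6096,-.313,.14],-22,5,0)
E
```

```text
[ 0.5519 -0.2944  0.1911] -19.71177826908371 [-0.5715  0.1041  1.7446 -0.0101  1.2986 -0.2248] 2.7
[[-0.0002  0.2881 -0.9576 -0.1513]
 [ 1.      0.0002 -0.0001 -0.001 ]
 [ 0.0002 -0.9576 -0.2881 -0.0806]
 [ 0.      0.      0.      1.    ]]
1316 ((608.9136352539062, -313.0494384765625), 30.157390594482422) [0.0563 0.0653 0.067 ]
[[0.25, 0.29, -0.03, 0.06, 0.02, 0.01, 0], [0.25, 0.29, -0.04, 0.06, 0.02, 0.01, 0], [0.25, 0.29, -0.04, 0.06, 0.02, 0.01, 0], [0.25, 0.29, -0.04, 0.06, 0.02, 0.01, 0], [0.25, 0.29, -0.04, 0.06, 0.02, 0.01, 0]]
```

>>> drive_tool([
  [0.2,0.48,-0.06,0.1,0.03,0.02,0],
  [0.2,0.48,-0.06,0.1,0.03,0.02,0],
  [0.2,0.48,-0.06,0.1,0.03,0.02,0],
  [0,0,0,0,0,0,0],
])

```text
time_s: 3.15
position: [0.6096, -0.3159, 0.1624]
tool_rot: [-0.587, -0.394, 0.588, -0.393]
ft_force: [0.0, 0.9, 0.1]
gripper_width: 0.095
```

```bash
python3 - <<'E'
from h import *
print(pose()[:3,3],yaw())
plan([.609,-.313,.045],-22,5,0)
E
```

```text
[ 0.60956068 -0.31592034  0.16237537] -22.340595983355367
[[0.59, -0.01, -0.01, -0.01, 0.0, 0.0, 0], [0.59, -0.01, -0.01, -0.01, 0.0, 0.0, 0], [0.59, -0.01, -0.01, -0.01, 0.0, 0.0, 0], [0.59, -0.01, -0.01, -0.01, 0.0, 0.0, 0], [0.59, -0.01, -0.01, -0.01, 0.0, 0.0, 0]]
```

>>> drive_tool([
  [0.59,-0.01,-0.01,0,0,0,0],
  [0.59,-0.01,-0.01,0,0,0,0],
  [0.59,-0.01,-0.01,0,0,0,0],
  [0.59,-0.01,-0.01,0,0,0,0],
  [0.6,-0.02,-0.02,0,0,0,0],
  [0,0,0,0,0,0,140],
  [0,0,0,0,0,0,140],
  [0,0,0,0,0,0,140],
  [0,0,0,0,0,0,140],
  [0,0,0,0,0,0,140],
], squeeze=20)

```text
time_s: 4.15
position: [0.6062, -0.3113, 0.0467]
tool_rot: [-0.586, -0.394, 0.587, -0.396]
ft_force: [-0.8, 0.7, -1.2]
gripper_width: 0.0609
```

```bash
python3 - <<'E'
from h import *
print(pose()[:3,3],yaw(),sense()["gripper_width"],sense()["ft_force"])
g=np.array([.557,.0187]);t=np.array([.6046,.295]);u=(t-g)/np.linalg.norm(t-g)
# clear gap midpoint between gearbox foot (65) and tub wall
L=np.linalg.norm(t-g); m=(65+(L*1000-42))/2e3; tgt=g+u*m; print(L,m,tgt)
T=pose();T[2,3]=.19
plan([*tgt,.19],-8,10,140,T)
E
```

```text
[ 0.60618937 -0.31126023  0.04674609] -22.07406540017184 0.0609390953067462 [-0.80706836  0.66605612 -1.18256684]
0.28037020169768395 0.15168510084884199 [0.58275242 0.16818305]
[[0.0, -0.39, -0.84, -0.16, 0.0, 0.0, 140], [0.0, -0.37, -0.84, -0.16, 0.0, 0.0, 140], [0.0, -0.36, -0.85, -0.16, 0.0, 0.0, 140], [0.0, -0.34, -0.86, -0.16, 0.0, 0.0, 140], [0.0, -0.32, -0.86, -0.16, 0.0, 0.0, 140], [0.0, -0.31, -0.87, -0.16, 0.0, 0.0, 140], [0.0, -0.29, -0.88, -0.16, 0.0, 0.0, 140], [0.0, -0.27, -0.88, -0.16, 0.0, 0.0, 140], [0.0, -0.26, -0.89, -0.16, 0.0, 0.0, 140], [0.0, -0.24, -0.89, -0.16, 0.0, 0.0, 140]]
[[0.0, -0.22, -0.9, -0.16, 0.0, 0.0, 140], [0.0, -0.21, -0.9, -0.16, 0.0, 0.0, 140], [0.0, -0.19, -0.9, -0.16, 0.0, 0.0, 140]]
```

>>> drive_tool([
  [-0.3,0,0,0,0,0,140],
  [-0.8,0,0,0,0,0,140],
  [-0.9,0,0,0,0,0,140],
  [-0.9,0,0,0,0,0,140],
  [-0.7,0,0,0,0,0,140],
])

```text
time_s: 4.65
position: [0.6027, -0.3091, 0.1923]
tool_rot: [-0.584, -0.398, 0.589, -0.392]
ft_force: [1.5, -0.4, -2.6]
gripper_width: 0.0609
```

>>> drive_tool([
  [-0.08,-0.39,-0.84,-0.16,0,0,140],
  [-0.08,-0.37,-0.84,-0.16,0,0,140],
  [-0.05,-0.36,-0.85,-0.16,0,0,140],
  [-0.05,-0.34,-0.86,-0.16,0,0,140],
  [-0.05,-0.32,-0.86,-0.16,0,0,140],
  [0,-0.31,-0.87,-0.16,0,0,140],
  [0,-0.29,-0.88,-0.16,0,0,140],
  [0,-0.27,-0.88,-0.16,0,0,140],
  [0,-0.26,-0.89,-0.16,0,0,140],
  [0,-0.24,-0.89,-0.16,0,0,140],
])

```text
time_s: 5.65
position: [0.5858, 0.066, 0.2251]
tool_rot: [0.548, 0.445, -0.544, 0.453]
ft_force: [-0.1, -0.2, -3.0]
gripper_width: 0.0607
```

```bash
python3 - <<'E'
from h import *
print(pose()[:3,3],yaw(),sense()["gripper_width"],sense()["ft_force"])
plan([.5828,.1682,.18],-8,3,140)
E
```

```text
[0.58584259 0.06604728 0.22508766] -11.142694437400934 0.0606985591446324 [-0.12700109 -0.19902181 -2.99362168]
[[0.37, -0.19, -0.83, -0.15, 0.01, -0.04, 140], [0.37, -0.18, -0.83, -0.15, 0.01, -0.04, 140], [0.37, -0.16, -0.84, -0.15, 0.01, -0.04, 140]]
```

>>> drive_tool([
  [0,-0.19,-0.83,-0.15,0,-0.04,140],
  [0.1,-0.18,-0.83,-0.15,0,-0.04,140],
  [0.1,-0.16,-0.7,-0.15,0,-0.04,140],
  [0.3,0,0,0,0,0,140],
  [0,0,0,0,0,0,140],
])

```text
time_s: 6.15
position: [0.5796, 0.1712, 0.2095]
tool_rot: [0.532, 0.465, -0.531, 0.467]
ft_force: [-0.4, 0.1, -2.6]
gripper_width: 0.0608
```

```bash
python3 - <<'E'
from h import *
print(pose()[:3,3],yaw(),sense()["gripper_width"],sense()["ft_force"])
plan([.5828,.1682,.06],-8,5,140)
E
```

```text
[0.57958976 0.17115718 0.20952278] -7.524878250232419 0.0608477110345428 [-0.35913465  0.13999225 -2.59209966]
[[0.75, 0.02, 0.01, 0.01, 0.0, 0.0, 140], [0.75, 0.02, 0.01, 0.01, 0.0, 0.0, 140], [0.75, 0.02, 0.01, 0.01, 0.0, 0.0, 140], [0.75, 0.02, 0.01, 0.01, 0.0, 0.0, 140], [0.75, 0.02, 0.01, 0.01, 0.0, 0.0, 140]]
```

>>> drive_tool([
  [0.75,0.02,0.01,0.01,0,0,140],
  [0.75,0.02,0.01,0.01,0,0,140],
  [0.75,0.02,0.01,0.01,0,0,140],
  [0.75,0.02,0.01,0.01,0,0,140],
  [0.6,0.02,0.01,0.01,0,0,140],
  [0,0,0,0,0,0,140],
])

```text
time_s: 6.75
position: [0.5874, 0.1623, 0.0674]
tool_rot: [0.537, 0.46, -0.533, 0.465]
ft_force: [-1.6, 0.4, -3.3]
gripper_width: 0.0605
```

```bash
python3 - <<'E'
from h import *
print(pose()[:3,3],yaw(),sense()["gripper_width"],sense()["ft_force"])
plan([.5828,.1682,.047],-8,3,140)
E
```

```text
[0.58737954 0.16227651 0.06739315] -8.293743725865202 0.0605104038713869 [-1.57895157  0.38942554 -3.29248463]
[[0.17, -0.05, -0.04, -0.01, 0.0, -0.03, 140], [0.17, -0.05, -0.04, -0.01, 0.0, -0.03, 140], [0.17, -0.05, -0.04, -0.01, 0.0, -0.03, 140]]
```

>>> drive_tool([
  [0.15,-0.06,-0.07,0,0,-0.03,140],
  [0.15,-0.06,-0.07,0,0,-0.03,140],
  [0.1,0,0,0,0,0,140],
  [0,0,0,0,0,0,140],
])

```text
time_s: 7.15
position: [0.5864, 0.1678, 0.0554]
tool_rot: [0.538, 0.46, -0.533, 0.464]
ft_force: [0.1, 0.7, -2.1]
gripper_width: 0.0607
```

```bash
python3 - <<'E'
from h import *
s=sense();T=pose();print(T[:3,3],T[:3,0],yaw(),s["gripper_width"],s["ft_force"])
E
```

```text
[0.58639098 0.16778761 0.05544013] [ 8.89960202e-03  5.31117353e-05 -9.99960396e-01] -8.441299445049005 0.06070949159854282 [ 0.0707107   0.6698249  -2.05801227]
```

>>> drive_tool([
  [0.12,-0.08,0,0,0,-0.05,140],
  [0.08,0,0,0,0,0,140],
  [0,0,0,0,0,0,140],
])

```text
time_s: 7.45
position: [0.5843, 0.1689, 0.049]
tool_rot: [0.537, 0.461, -0.533, 0.463]
ft_force: [0.1, -0.1, -1.1]
gripper_width: 0.0609
```

>>> drive_tool([
  [0.06,0,0,0,0,-0.03,140],
  [0.03,0,0,0,0,0,140],
  [0,0,0,0,0,0,140],
])

```text
time_s: 7.75
position: [0.585, 0.1691, 0.0466]
tool_rot: [0.537, 0.462, -0.534, 0.462]
ft_force: [-0.1, 0.1, -2.1]
gripper_width: 0.0607
```

>>> drive_tool([
  [0.04,0,0,0,0,0,140],
  [0,0,0,0,0,0,140],
])

```text
time_s: 7.95
position: [0.5856, 0.1693, 0.0467]
tool_rot: [0.537, 0.462, -0.534, 0.462]
ft_force: [-0.0, -0.0, -1.9]
gripper_width: 0.0611
```

>>> drive_tool([
  [0.05,0,0,0,0,0,140],
  [0,0,0,0,0,0,140],
])

```text
time_s: 8.15
position: [0.5865, 0.1696, 0.0464]
tool_rot: [0.537, 0.462, -0.533, 0.462]
ft_force: [0.2, -0.2, -2.7]
gripper_width: 0.0605
```

>>> drive_tool([
  [0.1,-0.04,0,0,0,-0.04,140],
  [0.05,0,0,0,0,0,140],
])

```text
time_s: 8.35
position: [0.5875, 0.17, 0.0459]
tool_rot: [0.537, 0.462, -0.533, 0.462]
ft_force: [-5.0, -0.8, 7.9]
gripper_width: 0.0605
```

Contact with the bench; releasing now.

>>> drive_tool([
  [-0.02,0,0,0,0,0,0],
  [0,0,0,0,0,0,0],
  [0,0,0,0,0,0,0],
  [0,0,0,0,0,0,0],
  [-0.5,0,0,0,0,0,0],
  [-0.9,0,0,0,0,0,0],
  [-0.9,0,0,0,0,0,0],
  [-0.9,0,0,0,0,0,0],
  [-0.6,0,0,0,0,0,0],
])

```text
time_s: 9.25
position: [0.5831, 0.1684, 0.1943]
tool_rot: [-0.533, -0.464, 0.537, -0.46]
ft_force: [1.3, 0.7, -0.1]
gripper_width: 0.095
```

```bash
python3 - <<'E'
from h import *
np.set_printoptions(precision=4,suppress=True)
s=sense();T=pose();print(T[:3,3],T[:3,0],yaw(),s["gripper_width"],s["ft_force"])
c,P,W=cam("wrist"); save("w2.png",c["pixels"])
q=P.reshape(-1,3);q=q[(q[:,2]>.056)&(q[:,2]<.072)&(np.hypot(q[:,0]-.585,q[:,1]-.17)<.05)]
print(len(q),cv2.minEnclosingCircle((q[:,:2]*1000).astype(np.float32)) if len(q) else 0)
# cover grasp: dome at (.424,-.288), axis 150deg; jaw axis 60deg => yaw 60 or -120
plan([.424,-.288,.2],60,14,0)
plan([.424,-.288,.2],-120,14,0)
E
```

```text
[0.5831 0.1684 0.1943] [-0.0091  0.0012 -1.    ] -8.39859796174758 0.09495510353543525 [ 1.3255  0.6602 -0.1017]
1190 ((586.42041015625, 169.63938903808594), 30.058855056762695)
[[0.0, -0.17, 0.85, -0.71, 0.0, 0.0, 0], [0.0, -0.24, 0.83, -0.71, 0.0, 0.0, 0], [0.0, -0.31, 0.81, -0.71, 0.0, 0.0, 0], [0.0, -0.37, 0.78, -0.71, 0.0, 0.0, 0], [0.0, -0.44, 0.74, -0.71, 0.0, 0.0, 0], [0.0, -0.5, 0.7, -0.71, 0.0, 0.0, 0], [0.0, -0.56, 0.66, -0.71, 0.0, 0.0, 0], [0.0, -0.61, 0.61, -0.71, 0.0, 0.0, 0], [0.0, -0.66, 0.55, -0.71, 0.0, 0.0, 0], [0.0, -0.71, 0.5, -0.71, 0.0, 0.0, 0]]
[[0.0, -0.75, 0.43, -0.71, 0.0, 0.0, 0], [0.0, -0.78, 0.37, -0.71, 0.0, 0.0, 0], [0.0, -0.81, 0.3, -0.71, 0.0, 0.0, 0], [0.0, -0.83, 0.23, -0.71, 0.0, 0.0, 0]]
[[0.0, -0.14, 0.7, 0.95, 0.0, 0.0, 0], [0.0, -0.06, 0.71, 0.95, 0.0, 0.0, 0], [0.0, 0.03, 0.71, 0.95, 0.0, 0.0, 0], [0.0, 0.11, 0.7, 0.95, 0.0, 0.0, 0], [0.0, 0.19, 0.69, 0.95, 0.0, 0.0, 0], [0.0, 0.26, 0.66, 0.95, 0.0, 0.0, 0], [0.0, 0.34, 0.63, 0.95, 0.0, 0.0, 0], [0.0, 0.41, 0.58, 0.95, 0.0, 0.0, 0], [0.0, 0.47, 0.53, 0.95, 0.0, 0.0, 0], [0.0, 0.53, 0.48, 0.95, 0.0, 0.0, 0]]
[[0.0, 0.58, 0.41, 0.95, 0.0, 0.0, 0], [0.0, 0.62, 0.34, 0.95, 0.0, 0.0, 0], [0.0, 0.66, 0.27, 0.95, 0.0, 0.0, 0], [0.0, 0.69, 0.19, 0.95, 0.0, 0.0, 0], [0.0, 0.7, 0.11, 0.95, 0.0, 0.0, 0], [0.0, 0.71, 0.03, 0.95, 0.0, 0.0, 0], [0.0, 0.71, -0.05, 0.95, 0.0, 0.0, 0]]
```

View pics/w2.png

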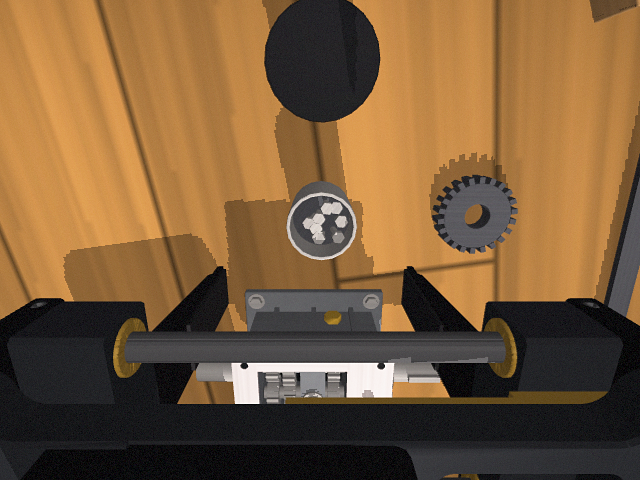

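The tin stands upright at (322,225) in the wrist picture, measured at (0.586,0.170), between the tub and the gearbox. Now I go to the cover.

>>> drive_tool([
  [0,-0.17,0.85,-0.71,0,0,0],
  [0,-0.24,0.83,-0.71,0,0,0],
  [0,-0.31,0.81,-0.71,0,0,0],
  [0,-0.37,0.78,-0.71,0,0,0],
  [0,-0.44,0.74,-0.71,0,0,0],
  [0,-0.5,0.7,-0.71,0,0,0],
  [0,-0.56,0.66,-0.71,0,0,0],
  [0,-0.61,0.61,-0.71,0,0,0],
  [0,-0.66,0.55,-0.71,0,0,0],
  [0,-0.71,0.5,-0.71,0,0,0],
])

```text
time_s: 10.3
position: [0.4718, -0.1661, 0.1924]
tool_rot: [0.284, 0.649, -0.281, 0.647]
ft_force: [1.0, 0.1, -0.0]
gripper_width: 0.0949
```

>>> drive_tool([
  [0,-0.75,0.43,-0.71,0,0,0],
  [0,-0.78,0.37,-0.71,0,0,0],
  [0,0,0,0,0,0,0],
])

```text
time_s: 10.6
position: [0.4486, -0.2373, 0.1894]
tool_rot: [0.226, 0.672, -0.224, 0.669]
ft_force: [0.1, -0.1, 0.2]
gripper_width: 0.0949
```

```bash
python3 - <<'E'
from h import *
np.set_printoptions(precision=4,suppress=True)
s=sense();T=pose();print(T[:3,3],T[:3,0],yaw(),s["gripper_width"],s["ft_force"])
c,P,W=cam("wrist"); save("w3.png",c["pixels"])
q=P.reshape(-1,3);n=np.hypot(q[:,0]-.424,q[:,1]+.288)<.1
d=q[n&(q[:,2]>.038)&(q[:,2]<.05)];p=q[n&(q[:,2]>.008)&(q[:,2]<.03)]
for a in(d,p):
    if len(a): print(len(a),cv2.minAreaRect((a[:,:2]*1000).astype(np.float32)),np.median(a[:,2]))
plan([.424,-.288,.15],60,5,0)
E
```

```text
[ 0.4486 -0.2373  0.1894] [-0.0031  0.0048 -1.    ] 52.91152981585199 0.09486637934311883 [ 0.1237 -0.1271  0.1583]
3308 ((423.64990234375, -288.38861083984375), (42.354888916015625, 69.60222625732422), 60.041297912597656) 0.04400390000578
9725 ((424.0479736328125, -288.8661804199219), (96.52742004394531, 140.39239501953125), 60.028812408447266) 0.014491011814734611
[[0.19, -0.28, 0.06, -0.21, -0.01, -0.01, 0], [0.19, -0.29, 0.05, -0.21, -0.01, -0.01, 0], [0.19, -0.29, 0.04, -0.21, -0.01, -0.01, 0], [0.2, -0.29, 0.04, -0.21, -0.01, -0.01, 0], [0.2, -0.29, 0.03, -0.21, -0.01, -0.01, 0]]
```

View pics/w3.png

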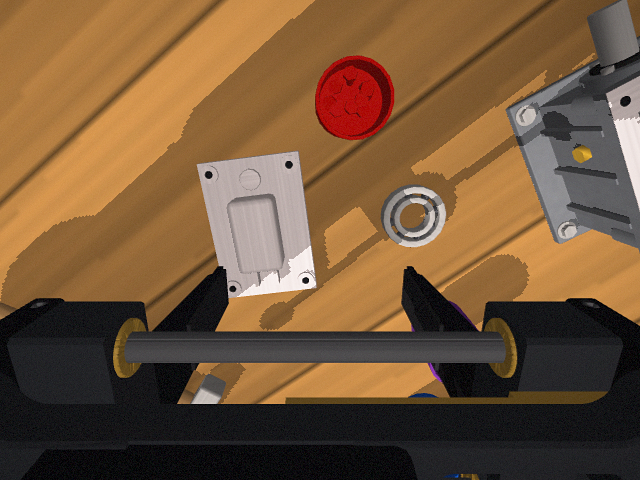

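The wrist picture confirms the boss at (250,180) and the ribs at (265,277). The cover centre is (0.4239,-0.2886) and the dome flats' normal is at 60.0°.

>>> drive_tool([
  [0.19,-0.34,0.06,-0.25,0,-0.01,0],
  [0.19,-0.35,0.05,-0.25,0,-0.01,0],
  [0.19,-0.35,0.04,-0.25,0,-0.01,0],
  [0.2,-0.35,0.04,-0.25,0,-0.01,0],
  [0,0,0,0,0,0,0],
])

```text
time_s: 11.15
position: [0.4242, -0.2821, 0.1544]
tool_rot: [0.184, 0.686, -0.181, 0.68]
ft_force: [0.9, 0.4, -1.1]
gripper_width: 0.0951
```

```bash
python3 - <<'E'
from h import *
np.set_printoptions(precision=4,suppress=True)
s=sense();T=pose();print(T[:3,3],T[:3,0],yaw())
plan([.4239,-.2886,.06],60,4,0)
E
```

```text
[ 0.4242 -0.2821  0.1544] [-0.0067  0.0061 -1.    ] 60.02151540496296
[[0.59, -0.04, 0.02, 0.0, -0.02, 0.0, 0], [0.59, -0.04, 0.02, 0.0, -0.02, 0.0, 0], [0.59, -0.04, 0.02, 0.0, -0.02, 0.0, 0], [0.59, -0.04, 0.02, 0.0, -0.02, 0.0, 0]]
```

>>> drive_tool([
  [0.59,-0.04,0.02,0,-0.02,0,0],
  [0.59,-0.04,0.02,0,-0.02,0,0],
  [0.59,-0.04,0.02,0,-0.02,0,0],
  [0.59,-0.04,0.02,0,-0.02,0,0],
  [0,0,0,0,0,0,0],
])

```text
time_s: 11.65
position: [0.4277, -0.2836, 0.0587]
tool_rot: [0.185, 0.681, -0.182, 0.685]
ft_force: [-0.8, 0.4, -1.0]
gripper_width: 0.0952
```

```bash
python3 - <<'E'
from h import *
np.set_printoptions(precision=4,suppress=True)
s=sense();T=pose();print(T[:3,3],T[:3,0],yaw())
plan([.4239,-.2886,.036],60,2,0)
E
```

```text
[ 0.4277 -0.2836  0.0587] [ 0.0063  0.0019 -1.    ] 59.89869260198547
[[0.28, -0.08, -0.01, -0.01, 0.02, -0.02, 0], [0.28, -0.08, -0.01, -0.01, 0.02, -0.02, 0]]
```

>>> drive_tool([
  [0.28,-0.08,-0.01,0,0.02,-0.02,0],
  [0.26,-0.08,-0.01,0,0.02,-0.02,0],
  [0,0,0,0,0,0,0],
])

```text
time_s: 11.95
position: [0.426, -0.2882, 0.0381]
tool_rot: [0.183, 0.682, -0.184, 0.684]
ft_force: [-0.4, -0.5, -0.3]
gripper_width: 0.0949
```

```bash
python3 - <<'E'
from h import *
np.set_printoptions(precision=4,suppress=True)
s=sense();T=pose();print(T[:3,3],T[:3,0],yaw())
plan([.4239,-.2886,.036],60,1,0)
E
```

```text
[ 0.426  -0.2882  0.0381] [ 0.0021 -0.0016 -1.    ] 59.956210466476804
[[0.05, -0.03, -0.04, -0.01, 0.02, 0.0, 0]]
```

>>> drive_tool([
  [0.04,-0.02,-0.04,0,0.02,0,200],
  [0,0,0,0,0,0,200],
  [0,0,0,0,0,0,200],
  [0,0,0,0,0,0,200],
  [0,0,0,0,0,0,200],
  [0,0,0,0,0,0,200],
], squeeze=50)

```text
time_s: 12.55
position: [0.4257, -0.2896, 0.0393]
tool_rot: [0.183, 0.681, -0.184, 0.684]
ft_force: [-1.0, 1.1, 0.3]
gripper_width: 0.0527
```

```bash
python3 - <<'E'
from h import *
np.set_printoptions(precision=4,suppress=True)
s=sense();T=pose();print(T[:3,3],T[:3,0],yaw(),s["gripper_width"],s["ft_force"])
E
```

```text
[ 0.4257 -0.2896  0.0393] [ 0.0038 -0.0034 -1.    ] 59.89478849833589 0.052713300687499305 [-1.0076  1.0955  0.3286]
```

>>> drive_tool([
  [-0.3,0,0,0,0,0,200],
  [-0.8,0,0,0,0,0,200],
  [-0.9,0,0,0,0,0,200],
  [-0.9,0,0,0,0,0,200],
  [-0.9,0,0,0,0,0,200],
  [-0.5,0,0,0,0,0,200],
])

```text
time_s: 13.15
position: [0.4196, -0.2843, 0.2097]
tool_rot: [0.186, 0.688, -0.181, 0.678]
ft_force: [1.0, -0.5, -4.4]
gripper_width: 0.0412
```

```bash
python3 - <<'E'
from h import *
np.set_printoptions(precision=4,suppress=True)
s=sense();T=pose();print(T[:3,3],T[:3,0],yaw(),s["gripper_width"],s["ft_force"],s["ft_torque"],s["qpos"])
# target: face centre minus 10 mm along gearbox x ... yaw -98
a=np.radians(-8.1);x=np.array([np.cos(a),np.sin(a)]);g=np.array([.557,.0187])-.010*x;print(g)
r=R.from_matrix(T[:3,:3].T@down(-98)).as_rotvec();print(r)
plan([*g,.21],-98.1,25,200)
E
```

```text
[ 0.4196 -0.2843  0.2097] [-0.0121  0.0102 -0.9999] 59.887773469476436 0.04124414387110292 [ 0.9957 -0.5097 -4.434 ] [-0.0932 -0.0911 -0.0045] [-0.7016 -0.1719  1.9813 -0.      1.348  -1.7468]
[0.5471 0.0201]
[ 2.7556 -0.008   0.0208]
[[0.0, 0.33, -0.04, 0.92, 0.0, 0.01, 200], [0.0, 0.32, -0.08, 0.92, 0.0, 0.01, 200], [0.0, 0.31, -0.11, 0.92, 0.0, 0.01, 200], [0.0, 0.3, -0.15, 0.92, 0.0, 0.01, 200], [0.0, 0.28, -0.18, 0.92, 0.0, 0.01, 200], [0.0, 0.26, -0.21, 0.92, 0.0, 0.01, 200], [0.0, 0.23, -0.23, 0.92, 0.0, 0.01, 200], [0.0, 0.2, -0.26, 0.92, 0.0, 0.01, 200], [0.0, 0.18, -0.28, 0.92, 0.0, 0.01, 200], [0.0, 0.14, -0.3, 0.92, 0.0, 0.01, 200]]
[[0.0, 0.11, -0.31, 0.92, 0.0, 0.01, 200], [0.0, 0.07, -0.32, 0.92, 0.0, 0.01, 200], [0.0, 0.04, -0.33, 0.92, 0.0, 0.01, 200], [0.0, 0.0, -0.33, 0.92, 0.0, 0.01, 200], [0.0, -0.03, -0.33, 0.92, 0.0, 0.01, 200], [0.0, -0.07, -0.32, 0.92, 0.0, 0.01, 200], [0.0, -0.1, -0.31, 0.92, 0.0, 0.01, 200], [0.0, -0.14, -0.3, 0.92, 0.0, 0.01, 200], [0.0, -0.17, -0.28, 0.92, 0.0, 0.01, 200], [0.0, -0.2, -0.26, 0.92, 0.0, 0.01, 200]]
[[0.0, -0.23, -0.24, 0.92, 0.0, 0.01, 200], [0.0, -0.25, -0.21, 0.92, 0.0, 0.01, 200], [0.0, -0.27, -0.18, 0.92, 0.0, 0.01, 200], [0.0, -0.29, -0.15, 0.92, 0.0, 0.01, 200], [0.0, -0.31, -0.12, 0.92, 0.0, 0.01, 200]]
```

The fingers finished closing only during the lift, so I check where the dome is held.

```bash
python3 - <<'E'
from h import *
np.set_printoptions(precision=4,suppress=True)
T=pose();c,P,W=cam("scene")
Q=(P-T[:3,3])@T[:3,:3]  # tool coords
m=(np.abs(Q[...,1])<.06)&(np.abs(Q[...,2])<.085)&(Q[...,0]>-.03)&(Q[...,0]<.09)&(c["range_z"]>0)
q=Q[m]; print(len(q)); 
h,e=np.histogram(q[:,0],bins=np.arange(-.03,.0901,.004)); print(list(zip(e.round(3),h)))
pl=q[(np.abs(q[:,2])>.04)]; print(np.linalg.lstsq(np.c_[pl[:,1:],np.ones(len(pl))],pl[:,0],rcond=None)[0],len(pl))
v,u=np.where(m); print(u.min(),u.max(),v.min(),v.max())
save("s4.png",c["pixels"][max(0,v.min()-60):v.max()+50,u.min()-60:u.max()+60],3)
E
```

```text
1323
[(np.float64(-0.03), np.int64(13)), (np.float64(-0.026), np.int64(18)), (np.float64(-0.022), np.int64(12)), (np.float64(-0.018), np.int64(13)), (np.float64(-0.014), np.int64(8)), (np.float64(-0.01), np.int64(10)), (np.float64(-0.006), np.int64(12)), (np.float64(-0.002), np.int64(12)), (np.float64(0.002), np.int64(9)), (np.float64(0.006), np.int64(9)), (np.float64(0.01), np.int64(46)), (np.float64(0.014), np.int64(142)), (np.float64(0.018), np.int64(44)), (np.float64(0.022), np.int64(20)), (np.float64(0.026), np.int64(18)), (np.float64(0.03), np.int64(32)), (np.float64(0.034), np.int64(40)), (np.float64(0.038), np.int64(76)), (np.float64(0.042), np.int64(354)), (np.float64(0.046), np.int64(297)), (np.float64(0.05), np.int64(74)), (np.float64(0.054), np.int64(43)), (np.float64(0.058), np.int64(18)), (np.float64(0.062), np.int64(3)), (np.float64(0.066), np.int64(0)), (np.float64(0.07), np.int64(0)), (np.float64(0.074), np.int64(0)), (np.float64(0.078), np.int64(0)), (np.float64(0.082), np.int64(0)), (np.float64(0.086), np.int64(0))]
[0.0164 0.0101 0.0456] 552
179 225 194 236
```

View pics/s4.png

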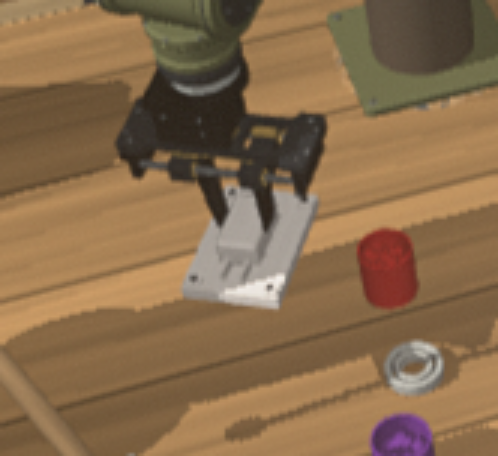

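The picture shows the fingertips (235,220) holding only the top ~4 mm of the dome. I set the cover back down and regrasp it deeper.

>>> drive_tool([
  [0.4,0,0,0,0,0,200],
  [0.5,0,0,0,0,0,200],
  [0.6,0,0,0,0,0,200],
  [0.6,0,0,0,0,0,200],
  [0.5,0,0,0,0,0,200],
  [0.4,0,0,0,0,0,200],
  [0.3,0,0,0,0,0,200],
  [0,0,0,0,0,0,200],
])

```text
time_s: 14.0
position: [0.4087, -0.2754, 0.0562]
tool_rot: [0.189, 0.694, -0.178, 0.671]
ft_force: [1.1, -0.5, 0.9]
gripper_width: 0.0414
```

```bash
python3 - <<'E'
from h import *
np.set_printoptions(precision=4,suppress=True)
s=sense();T=pose();print(T[:3,3],T[:3,0],yaw(),s["gripper_width"],s["ft_force"])
plan([.425,-.288,.062],60,3,200)
E
```

```text
[ 0.4087 -0.2754  0.0562] [-0.028   0.0229 -0.9993] 59.92093396939912 0.041446590271610094 [ 1.1447 -0.4534  0.8539]
[[-0.05, -0.02, 0.17, 0.0, -0.1, -0.02, 200], [-0.05, -0.02, 0.17, 0.0, -0.1, -0.02, 200], [-0.05, -0.02, 0.17, 0.0, -0.1, -0.02, 200]]
```

>>> drive_tool([
  [0,0,0,0,0,0,0],
  [0,0,0,0,0,0,0],
  [0,0,0,0,0,0,0],
  [0,0,0,0,0,0,0],
  [-0.6,0,0,0,0,0,0],
  [-0.8,0,-0.6,0,-0.15,0,0],
  [-0.8,0,-0.8,0,-0.15,0,0],
  [0,0,-0.8,0,0,0,0],
  [0,0,0,0,0,0,0],
])

```text
time_s: 14.9
position: [0.3361, -0.2347, 0.1557]
tool_rot: [0.184, 0.678, -0.184, 0.688]
ft_force: [0.3, -0.0, -1.1]
gripper_width: 0.0951
```

```bash
python3 - <<'E'
from h import *
np.set_printoptions(precision=4,suppress=True)
s=sense();T=pose();print(T[:3,3],T[:3,0],yaw(),s["gripper_width"],s["ft_force"])
c,P,W=cam("wrist"); save("w5.png",c["pixels"])
q=P.reshape(-1,3);n=np.hypot(q[:,0]-.415,q[:,1]+.28)<.1
d=q[n&(q[:,2]>.038)&(q[:,2]<.05)];p=q[n&(q[:,2]>.008)&(q[:,2]<.03)]
for a in(d,p):
    if len(a): print(len(a),cv2.minAreaRect((a[:,:2]*1000).astype(np.float32)),np.median(a[:,2]))
E
```

```text
[ 0.3361 -0.2347  0.1557] [ 0.0138 -0.0036 -0.9999] 59.90139644973842 0.0950541538546626 [ 0.3444 -0.009  -1.0743]
2058 ((397.9339294433594, -270.0286560058594), (42.081119537353516, 43.089717864990234), 58.69963455200195) 0.043994872331271
8016 ((410.17230224609375, -277.5108642578125), (96.14373779296875, 141.40325927734375), 58.61591339111328) 0.014446270489292923
```

```bash
python3 - <<'E'
from h import *
plan([.4102,-.2775,.07],58.6,4,0)
E
```

```text
[[0.55, 0.0, 0.51, 0.05, 0.04, -0.01, 0], [0.55, 0.0, 0.51, 0.05, 0.04, -0.01, 0], [0.55, 0.01, 0.52, 0.05, 0.04, -0.01, 0], [0.55, 0.01, 0.52, 0.05, 0.04, -0.01, 0]]
```

>>> drive_tool([
  [0,0,0.7,0.05,0.04,-0.01,0],
  [0.2,0,0.7,0.05,0.04,-0.01,0],
  [0.7,0,0.6,0.05,0.04,-0.01,0],
  [0.7,0,0.1,0.05,0.04,-0.01,0],
  [0.4,0,0,0,0,0,0],
  [0,0,0,0,0,0,0],
])

```text
time_s: 15.55
position: [0.4211, -0.2861, 0.0798]
tool_rot: [0.19, 0.677, -0.194, 0.684]
ft_force: [-0.0, -0.2, -0.6]
gripper_width: 0.0952
```

```bash
python3 - <<'E'
from h import *
print(pose()[:3,3],pose()[:3,0],yaw())
plan([.4102,-.2775,.036],58.6,3,0)
E
```

```text
[ 0.42106363 -0.28606873  0.07984533] [ 0.00770024 -0.00867416 -0.99993273] 58.444706400071055
[[0.36, 0.01, -0.12, -0.01, 0.03, 0.01, 0], [0.36, 0.01, -0.12, -0.01, 0.03, 0.01, 0], [0.36, 0.01, -0.12, -0.01, 0.03, 0.01, 0]]
```

>>> drive_tool([
  [0.36,0.01,-0.12,0,0.03,0.01,0],
  [0.36,0.01,-0.12,0,0.03,0.01,0],
  [0.3,0.01,-0.12,0,0.03,0.01,0],
  [0,0,0,0,0,0,0],
])

```text
time_s: 15.95
position: [0.4102, -0.2781, 0.0371]
tool_rot: [0.192, 0.68, -0.192, 0.681]
ft_force: [-0.5, 0.6, -0.3]
gripper_width: 0.0951
```

```bash
python3 - <<'E'
from h import *
print(pose()[:3,3],pose()[:3,0],yaw())
plan([.4102,-.2775,.036],58.6,2,0)
E
```

```text
[ 0.4102187  -0.27808967  0.0371388 ] [ 1.54844611e-03 -5.61819742e-04 -9.99998643e-01] 58.45375168454854
[[0.01, 0.01, 0.0, -0.01, 0.01, 0.0, 0], [0.01, 0.01, 0.0, -0.01, 0.01, 0.0, 0]]
```

Accurate. Closing fully before lifting this time.

>>> drive_tool([
  [0.01,0,0,0,0,0,200],
  [0,0,0,0,0,0,200],
  [0,0,0,0,0,0,200],
  [0,0,0,0,0,0,200],
  [0,0,0,0,0,0,200],
  [0,0,0,0,0,0,200],
  [0,0,0,0,0,0,200],
  [0,0,0,0,0,0,200],
  [0,0,0,0,0,0,200],
  [0,0,0,0,0,0,200],
], squeeze=50)

```text
time_s: 16.95
position: [0.4118, -0.2791, 0.0394]
tool_rot: [0.192, 0.678, -0.193, 0.683]
ft_force: [0.3, 0.0, 1.0]
gripper_width: 0.0419
```

```bash
python3 - <<'E'
from h import *
s=sense();T=pose();print(T[:3,3],T[:3,0],yaw(),s["gripper_width"],s["ft_force"])
E
```

```text
[ 0.41180227 -0.27910579  0.03942912] [ 0.00618506 -0.00352014 -0.99997468] 58.427484201642415 0.04189522447224406 [0.28973491 0.00757668 1.04559181]
```

>>> drive_tool([
  [-0.4,0,0,0,0,0,200],
  [-0.8,0,0,0,0.05,0,200],
  [-0.9,0,0,0,0.05,0,200],
  [-0.9,0,0,0,0.05,0,200],
  [-0.9,0,0,0,0,0,200],
  [-0.4,0,0,0,0,0,200],
])

```text
time_s: 17.55
position: [0.4051, -0.2743, 0.2036]
tool_rot: [0.197, 0.693, -0.188, 0.667]
ft_force: [0.2, -0.6, -4.7]
gripper_width: 0.0417
```

```bash
python3 - <<'E'
from h import *
s=sense();T=pose();print(T[:3,3],T[:3,0],yaw(),s["gripper_width"],s["ft_force"])
a=np.radians(-8.1);x=np.array([np.cos(a),np.sin(a)]);g=np.array([.557,.0187])-.012*x;print(g)
plan([*g,.22],-98.1,24,200)
E
```

```text
[ 0.40514032 -0.27430743  0.20358921] [-0.03177952  0.02250542 -0.9992415 ] 58.4404926640026 0.04167692037734941 [ 0.24071078 -0.5561744  -4.73280197]
[0.54511972 0.02039081]
[[-0.01, 0.34, -0.04, 0.95, -0.01, 0.02, 200], [-0.01, 0.33, -0.08, 0.95, -0.01, 0.02, 200], [-0.01, 0.32, -0.11, 0.95, -0.01, 0.02, 200], [-0.01, 0.31, -0.15, 0.95, -0.01, 0.02, 200], [-0.01, 0.29, -0.18, 0.95, -0.01, 0.02, 200], [-0.01, 0.26, -0.21, 0.95, -0.01, 0.02, 200], [-0.01, 0.24, -0.24, 0.95, -0.01, 0.02, 200], [-0.01, 0.21, -0.27, 0.95, -0.01, 0.02, 200], [-0.01, 0.18, -0.29, 0.95, -0.01, 0.02, 200], [-0.01, 0.14, -0.31, 0.95, -0.01, 0.02, 200]]
[[-0.01, 0.11, -0.32, 0.95, -0.01, 0.02, 200], [-0.01, 0.07, -0.33, 0.95, -0.01, 0.02, 200], [-0.01, 0.03, -0.34, 0.95, -0.01, 0.02, 200], [-0.01, -0.01, -0.34, 0.95, -0.01, 0.02, 200], [-0.01, -0.04, -0.34, 0.95, -0.01, 0.02, 200], [-0.01, -0.08, -0.33, 0.95, -0.01, 0.02, 200], [-0.01, -0.12, -0.32, 0.95, -0.01, 0.02, 200], [-0.01, -0.15, -0.3, 0.95, -0.01, 0.02, 200], [-0.01, -0.19, -0.28, 0.95, -0.01, 0.02, 200], [-0.01, -0.22, -0.26, 0.95, -0.01, 0.02, 200]]
[[-0.01, -0.25, -0.23, 0.95, -0.01, 0.02, 200], [-0.01, -0.27, -0.2, 0.95, -0.01, 0.02, 200], [-0.02, -0.29, -0.17, 0.95, -0.01, 0.02, 200], [-0.02, -0.31, -0.14, 0.95, -0.01, 0.02, 200]]
```

>>> drive_tool([
  [-0.05,0.34,-0.04,0.9,-0.15,0,200],
  [-0.05,0.33,-0.08,0.95,-0.15,0,200],
  [-0.05,0.32,-0.11,0.95,0,0,200],
  [-0.05,0.31,-0.15,0.95,0,0,200],
  [-0.01,0.29,-0.18,0.95,0,0,200],
  [-0.01,0.26,-0.21,0.95,0,0,200],
  [-0.01,0.24,-0.24,0.95,0,0,200],
  [-0.01,0.21,-0.27,0.95,0,0,200],
  [-0.01,0.18,-0.29,0.95,0,0,200],
  [-0.01,0.14,-0.31,0.95,0,0,200],
])

```text
time_s: 18.55
position: [0.4586, -0.1461, 0.2009]
tool_rot: [-0.534, -0.465, 0.544, -0.45]
ft_force: [0.9, 0.6, -5.5]
gripper_width: 0.0417
```

```bash
python3 - <<'E'
from h import *
s=sense();T=pose();print(T[:3,3],T[:3,0],yaw(),s["gripper_width"],s["ft_force"])
plan([.5451,.0204,.22],-98.1,10,200)
E
```

```text
[ 0.45859511 -0.1460682   0.20086703] [-0.02405529  0.00690575 -0.99968678] -9.39602558880554 0.04166068945138396 [ 0.91870877  0.57630466 -5.50666362]
[[-0.04, 0.1, -0.32, 0.92, 0.01, 0.01, 200], [-0.04, 0.07, -0.33, 0.92, 0.01, 0.01, 200], [-0.03, 0.03, -0.33, 0.92, 0.01, 0.01, 200], [-0.03, -0.01, -0.33, 0.92, 0.01, 0.01, 200], [-0.03, -0.04, -0.33, 0.92, 0.01, 0.01, 200], [-0.03, -0.08, -0.33, 0.92, 0.01, 0.01, 200], [-0.03, -0.11, -0.31, 0.92, 0.01, 0.01, 200], [-0.03, -0.15, -0.3, 0.92, 0.01, 0.01, 200], [-0.03, -0.18, -0.28, 0.92, 0.01, 0.01, 200], [-0.03, -0.21, -0.26, 0.92, 0.01, 0.01, 200]]
[[-0.03, -0.24, -0.24, 0.92, 0.01, 0.01, 200], [-0.03, -0.26, -0.21, 0.92, 0.01, 0.01, 200], [-0.03, -0.28, -0.18, 0.92, 0.01, 0.01, 200], [-0.03, -0.3, -0.15, 0.92, 0.01, 0.01, 200]]
```

>>> drive_tool([
  [-0.05,0.1,-0.32,0.92,0.01,0.01,200],
  [-0.05,0.07,-0.33,0.92,0.01,0.01,200],
  [-0.05,0.03,-0.33,0.92,0.01,0.01,200],
  [-0.05,-0.01,-0.33,0.92,0.01,0.01,200],
  [-0.05,-0.04,-0.33,0.92,0.01,0.01,200],
  [-0.05,-0.08,-0.33,0.92,0.01,0.01,200],
  [-0.05,-0.11,-0.31,0.92,0.01,0.01,200],
  [-0.05,-0.15,-0.3,0.92,0.01,0.01,200],
  [-0.05,-0.18,-0.28,0.92,0.01,0.01,200],
  [-0.05,-0.21,-0.26,0.92,0.01,0.01,200],
])

```text
time_s: 19.55
position: [0.5132, -0.0219, 0.2002]
tool_rot: [-0.687, -0.097, 0.716, -0.083]
ft_force: [0.7, -0.6, -5.8]
gripper_width: 0.0419
```

>>> drive_tool([
  [-0.03,-0.24,-0.24,0.92,0.01,0.01,200],
  [-0.03,-0.26,-0.21,0.92,0.01,0.01,200],
  [-0.03,-0.28,-0.18,0.92,0.01,0.01,200],
  [0,0,0,0,0,0,200],
])

```text
time_s: 19.95
position: [0.5307, 0.015, 0.1957]
tool_rot: [-0.688, 0.029, 0.724, 0.034]
ft_force: [0.7, -0.5, -5.6]
gripper_width: 0.0416
```

```bash
python3 - <<'E'
from h import *
s=sense();T=pose();print(T[:3,3],T[:3,0],yaw(),s["gripper_width"],s["ft_force"],s["qpos"][5])
plan([.5451,.0204,.19],-98.1,4,200)
E
```

```text
[0.53072908 0.01498287 0.19568144] [-0.05142823  0.01002164 -0.99862641] -95.08188929872118 0.04157314963778265 [ 0.73264953 -0.53023783 -5.64202721] 1.5817813149808693
[[0.03, -0.04, -0.09, 0.11, 0.11, 0.01, 200], [0.03, -0.04, -0.09, 0.11, 0.11, 0.01, 200], [0.03, -0.04, -0.09, 0.11, 0.11, 0.01, 200], [0.03, -0.05, -0.09, 0.11, 0.11, 0.01, 200]]
```

>>> drive_tool([
  [0.03,-0.05,-0.1,0.13,0.15,0.01,200],
  [0.03,-0.05,-0.1,0.13,0.15,0.01,200],
  [0.03,-0.04,-0.09,0.11,0.12,0.01,200],
  [0,0,0,0,0,0,200],
  [0,0,0,0,0,0,200],
])

```text
time_s: 20.45
position: [0.5407, 0.0183, 0.1875]
tool_rot: [-0.704, 0.047, 0.707, 0.046]
ft_force: [0.2, -0.3, -5.5]
gripper_width: 0.0417
```

```bash
python3 - <<'E'
from h import *
np.set_printoptions(precision=4,suppress=True)
s=sense();T=pose();print(T[:3,3],T[:3,0],yaw(),s["gripper_width"],s["ft_force"])
plan([.5451,.0204,.19],-98.1,2,200)
for n in ("scene","wrist","top"):
    c,P,W=cam(n); save(n+"6.png",c["pixels"])
    q=P[c["range_z"]>0]; Q=(q-T[:3,3])@T[:3,:3]
    m=(Q[:,0]>.018)&(Q[:,0]<.034)&(np.abs(Q[:,1])<.07)&(np.abs(Q[:,2])<.09)
    p=Q[m]; print(n,len(p))
    if len(p)>30:
        print(" plate rect in tool(z,y) mm",cv2.minAreaRect((p[:,[2,1]]*1000).astype(np.float32)), "fit x=",np.linalg.lstsq(np.c_[p[:,1:],np.ones(len(p))],p[:,0],rcond=None)[0])
E
```

```text
[0.5407 0.0183 0.1875] [-0.0047 -0.0008 -1.    ] -97.59226185534432 0.04167069926470935 [ 0.1624 -0.3212 -5.4968]
[[-0.03, -0.03, -0.05, 0.04, 0.02, -0.01, 200], [-0.03, -0.03, -0.05, 0.04, 0.02, -0.01, 200]]
scene 734
 plate rect in tool(z,y) mm ((-7.349052429199219, -0.09331130981445312), (97.71440887451172, 143.61370849609375), 89.6561508178711) fit x= [0.     0.0034 0.0261]
wrist 21253
 plate rect in tool(z,y) mm ((-0.3716888427734375, 0.5359840393066406), (96.68600463867188, 141.3632049560547), 89.94149780273438) fit x= [-0.0003  0.0143  0.0249]
top 590
 plate rect in tool(z,y) mm ((20.911821365356445, 0.27205657958984375), (79.43608093261719, 98.5750732421875), 3.0169248580932617) fit x= [ 0.0001 -0.0237  0.0264]
```

View pics/scene6.png

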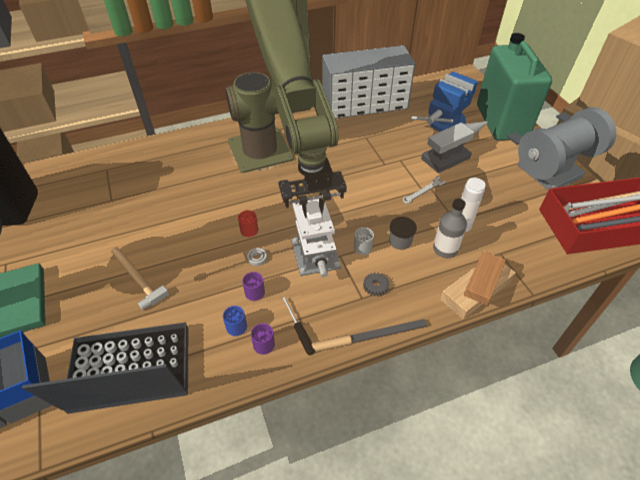

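The scene view shows the cover over the gearbox at (315,222), boss end towards +x, and the tin between gearbox and tub at (364,240). I cross-check the face with the scene camera and the cover's tilt in the grip.

```bash
python3 - <<'E'
from h import *
np.set_printoptions(precision=4,suppress=True)
d=np.load("scene0.npz");q=d["P"].reshape(-1,3)
n=np.hypot(q[:,0]-.557,q[:,1]-.0187)<.12
a=q[n&(q[:,2]>.09)&(q[:,2]<.1)];print("face scene",len(a),cv2.minAreaRect((a[:,:2]*1000).astype(np.float32)),np.median(a[:,2]))
b=q[n&(q[:,2]>.1015)&(q[:,2]<.115)];print("dowel",len(b),b.mean(0) if len(b) else 0)
T=pose();c,P,W=cam("wrist");q=P[c["range_z"]>0]; Q=(q-T[:3,3])@T[:3,:3]
m=(Q[:,0]>.016)&(Q[:,0]<.034)&(np.abs(Q[:,1])<.045)&(np.abs(Q[:,1])>.03)&(np.abs(Q[:,2])<.068); p=Q[m]
A=np.c_[p[:,1:],np.ones(len(p))]; k=np.ones(len(p),bool)
for _ in range(4): f=np.linalg.lstsq(A[k],p[k,0],rcond=None)[0]; k=np.abs(p[:,0]-A@f)<.002
print("plate top in tool x = f.(y,z,1)",f,k.sum())
f2=q[(np.abs(q[:,2]-.095)<.004)&(np.hypot(q[:,0]-.557,q[:,1]-.0187)<.1)];print("face in wrist",len(f2), f2.min(0) if len(f2) else 0,f2.max(0) if len(f2) else 0)
E
```

```text
face scene 817 ((561.0118408203125, 18.280921936035156), (96.86416625976562, 145.52833557128906), 81.62440490722656) 0.09409597282009163
dowel 4 [0.6124 0.0124 0.1036]
plate top in tool x = f.(y,z,1) [-0.0004  0.0344  0.0256] 7364
face in wrist 3761 [ 0.6026 -0.0384  0.0929] [0.6328 0.0586 0.0981]
```

```bash
python3 - <<'E'
from h import *
np.set_printoptions(precision=4,suppress=True)
def rfit(p,tol=.0015):
    A=np.c_[p[:,:2],np.ones(len(p))]; k=np.ones(len(p),bool)
    for _ in range(6): f=np.linalg.lstsq(A[k],p[k,2],rcond=None)[0]; k=np.abs(p[:,2]-A@f)<tol
    return f,k.sum()
T=pose();a=np.radians(-8.2);X=np.array([np.cos(a),np.sin(a)]);Y=np.array([-X[1],X[0]]);g=np.array([.558,.0187])
for n in("wrist","scene","top"):
    c,P,W=cam(n);q=P[c["range_z"]>0]
    G=np.c_[(q[:,:2]-g)@X,(q[:,:2]-g)@Y,q[:,2]]
    near=(np.abs(G[:,0])<.11)&(np.abs(G[:,1])<.07)
    F=G[near&(np.abs(G[:,2]-.095)<.003)]; F=F[F[:,0]>.04]
    z0=T[2,3]-.0256
    C=G[near&(np.abs(G[:,2]-z0)<.008)&(np.abs(G[:,1])>.028)&(np.abs(G[:,1])<.045)]
    E=G[near&(np.abs(G[:,2]-z0)<.012)]
    print(n,"face",len(F),F[:,:2].min(0) if len(F) else 0,F[:,:2].max(0) if len(F) else 0,"cover",len(C),rfit(C) if len(C)>20 else 0, "ext",E[:,:2].min(0),E[:,:2].max(0))
    if len(E)>50: print("  rect",cv2.minAreaRect((E[:,:2]*1000).astype(np.float32)))
    b=G[(np.abs(G[:,2])<.008)&(np.abs(G[:,0])<.4)&(np.abs(G[:,1])<.4)]; print("  bench",len(b),rfit(b,.004))
E
```

```text
wrist face 3736 [ 0.0511 -0.0484] [0.0689 0.0481] cover 9312 (array([ 0.0036, -0.0016,  0.1627]), np.int64(7548)) ext [-0.0872 -0.0517] [0.0546 0.0455]
  rect ((-16.379638671875, -3.3596267700195312), (141.04833984375, 96.48861694335938), 0.5589460134506226)
  bench 141427 (array([ 0.0001, -0.0006,  0.0003]), np.int64(140589))
scene face 212 [ 0.04   -0.0477] [0.0769 0.0478] cover 357 (array([0.0077, 0.0012, 0.162 ]), np.int64(167)) ext [-0.0825 -0.0515] [0.0621 0.0459]
  rect ((-10.321060180664062, -2.833362579345703), (143.70005798339844, 97.09659576416016), 0.7177321910858154)
  bench 39931 (array([ 0.0009,  0.0003, -0.0009]), np.int64(33945))
top face 0 0 0 cover 236 (array([-0.0856, -0.0036,  0.1578]), np.int64(131)) ext [-0.0797 -0.0515] [0.0073 0.0446]
  rect ((-36.7765998840332, -3.1239356994628906), (81.8587646484375, 98.57636260986328), 3.753021717071533)
  bench 67014 (array([-0.0003, -0.0013, -0.    ]), np.int64(62503))
```

>>> drive_tool([
  [0,-0.08,-0.13,0.08,0,0,200],
  [0.3,0,0,0,0,0,200],
  [0.3,0,0,0,0,0,200],
  [0.2,0,0,0,0,0,200],
  [0,0,0,0,0,0,200],
])

```text
time_s: 21.3
position: [0.5467, 0.0212, 0.1523]
tool_rot: [-0.703, 0.051, 0.707, 0.05]
ft_force: [-0.3, -0.7, -5.6]
gripper_width: 0.0419
```

```bash
cat > rel.py <<'E'
from h import *
np.set_printoptions(precision=4,suppress=True)
def rel():
    s=sense();T=pose();print("t",s["time_s"],T[:3,3],"toolx",T[:3,0],"yaw",yaw(),"w",s["gripper_width"],"F",s["ft_force"])
    a=np.radians(-8.2);X=np.array([np.cos(a),np.sin(a)]);Y=np.array([-X[1],X[0]]);g=np.array([.557,.0187])
    print("TCP in gearbox",(T[:2,3]-g)@X,(T[:2,3]-g)@Y)
    c,P,W=cam("wrist");q=P[c["range_z"]>0]
    G=np.c_[(q[:,:2]-g)@X,(q[:,:2]-g)@Y,q[:,2]]
    near=(np.abs(G[:,0])<.11)&(np.abs(G[:,1])<.075)
    z0=T[2,3]-.0254
    F=G[near&(np.abs(G[:,2]-.095)<.003)&(G[:,0]>.04)&(G[:,2]<z0-.004)]
    p=G[near&(np.abs(G[:,2]-z0)<.006)]; A=np.c_[p[:,:2],np.ones(len(p))]; k=np.abs(p[:,1])>.025
    for _ in range(6): f=np.linalg.lstsq(A[k],p[k,2],rcond=None)[0]; k=np.abs(p[:,2]-A@f)<.0015
    print("plate plane",f,k.sum(),"rect",cv2.minAreaRect((p[k][:,:2]*1000).astype(np.float32)))
    if len(F)>30: print("face end",len(F),np.percentile(F[:,:2],[1,99],axis=0),np.median(F[:,2]))
    return c
E
python3 -c "
from rel import *
rel()"
```

```text
t 21.3 [0.5467 0.0212 0.1523] toolx [-0.0053 -0.0006 -1.    ] yaw -98.18130724156273 w 0.041858153119752314 F [-0.3479 -0.7405 -5.6048]
TCP in gearbox -0.010594408585429352 0.0010284340524935578
plate plane [ 0.0019 -0.0016  0.1271] 17825 rect ((-10.2728271484375, 0.41034698486328125), (141.06781005859375, 96.36042022705078), 0.0015829588519409299)
face end 3108 [[ 0.0595 -0.0471]
 [ 0.0697  0.047 ]] 0.09537160338735509
```

>>> drive_tool([
  [0.12,0,0,0,0,0,200],
  [0.08,0,0,0,0,0,200],
])

```text
time_s: 21.55
position: [0.5474, 0.0212, 0.1449]
tool_rot: [-0.704, 0.051, 0.706, 0.05]
ft_force: [-0.7, 0.1, -4.9]
gripper_width: 0.0419
```

>>> drive_tool([
  [0.06,0,0,0,0,0,200],
])

```text
time_s: 21.65
position: [0.5475, 0.0212, 0.1434]
tool_rot: [-0.704, 0.051, 0.706, 0.05]
ft_force: [-7.7, 0.6, 8.5]
gripper_width: 0.042
```

>>> drive_tool([
  [0.01,0,0,0,0,0,200],
  [0.02,0,0,0,0,0,200],
])

```text
time_s: 21.85
position: [0.5485, 0.0211, 0.1438]
tool_rot: [-0.705, 0.051, 0.705, 0.05]
ft_force: [-0.9, 0.4, -1.6]
gripper_width: 0.0415
```

>>> drive_tool([
  [0.03,0,-0.08,0,0,0,200],
  [0.03,0,-0.08,0,0,0,200],
])

```text
time_s: 22.05
position: [0.5555, 0.0202, 0.1422]
tool_rot: [0.706, -0.051, -0.705, -0.05]
ft_force: [-0.9, -0.4, -5.2]
gripper_width: 0.0416
```

>>> drive_tool([
  [0.06,0,-0.05,0,0,0,200],
  [0.06,0,0,0,0,0,200],
])

```text
time_s: 22.25
position: [0.5575, 0.0197, 0.1372]
tool_rot: [-0.705, 0.051, 0.705, 0.05]
ft_force: [-6.9, -0.3, 7.8]
gripper_width: 0.0419
```

```bash
python3 -c "
from rel import *
rel()"
```

```text
t 22.25 [0.5575 0.0197 0.1372] toolx [-0.0006 -0.0011 -1.    ] yaw -98.19387753202872 w 0.04185045679250799 F [-6.9039 -0.3119  7.7727]
TCP in gearbox 0.00037657033849914333 0.0010615536405305353
plate plane [ 0.0064 -0.0019  0.112 ] 17801 rect ((0.9678268432617188, 0.4195098876953125), (96.29365539550781, 140.8094482421875), 89.92578887939453)
```

>>> drive_tool([
  [0.08,0,0,0,0,0,200],
  [0.08,0,0,0,0,0,200],
])

```text
time_s: 22.5
position: [0.5576, 0.0197, 0.1348]
tool_rot: [-0.705, 0.051, 0.706, 0.05]
ft_force: [-9.1, 0.3, 15.3]
gripper_width: 0.0417
```

```bash
python3 -c "
from rel import *
rel()"
```

```text
t 22.5 [0.5576 0.0197 0.1348] toolx [-0.0021 -0.0011 -1.    ] yaw -98.23054385401453 w 0.041713322945548456 F [-9.0906  0.25   15.2559]
TCP in gearbox 0.00045033412090658383 0.0010340933800872844
plate plane [ 0.0047 -0.0019  0.1096] 17768 rect ((0.8939666748046875, 0.222808837890625), (140.96189880371094, 96.44245910644531), 0.013785718008875847)
```

>>> drive_tool([
  [0.1,0,0.03,0,0,0,200],
  [0.1,0,0.02,0,0,0,200],
])

```text
time_s: 22.75
position: [0.5576, 0.0197, 0.1346]
tool_rot: [0.706, -0.051, -0.705, -0.05]
ft_force: [-10.4, -0.2, 16.7]
gripper_width: 0.0417
```

```bash
python3 -c "
from rel import *
rel();print(sense()['ft_torque'])"
```

```text
t 22.75 [0.5576 0.0197 0.1346] toolx [ 0.0011 -0.0015 -1.    ] yaw -98.26330327072195 w 0.041701728510743837 F [-10.3884  -0.2053  16.7474]
TCP in gearbox 0.00042744583454854495 0.0010407895076663025
plate plane [ 0.0035 -0.0012  0.1094] 17679 rect ((0.8277587890625, 0.3258857727050781), (96.60661315917969, 140.36764526367188), 89.92206573486328)
face end 149 [[ 0.0712 -0.0311]
 [ 0.0714  0.0469]] 0.09617411974620368
[ 0.0653  2.2408 -0.0885]
```

>>> drive_tool([
  [0.1,0,0.1,0,0,0,200],
  [0.12,0,0.1,0,0,0,200],
])

```text
time_s: 23.0
position: [0.5571, 0.0197, 0.1352]
tool_rot: [0.713, -0.052, -0.698, -0.05]
ft_force: [1.3, -2.3, 11.7]
gripper_width: 0.0422
```

```bash
python3 -c "
from rel import *
rel();print(sense()['ft_torque'])"
```

```text
t 23.0 [0.5571 0.0197 0.1352] toolx [ 0.0204 -0.0038 -0.9998] yaw -98.28319114208844 w 0.042204203509181845 F [ 1.3326 -2.2885 11.7428]
TCP in gearbox -6.731516919855246e-05 0.0010215869930154929
plate plane [ 0.0136 -0.001   0.1101] 17834 rect ((0.5364151000976562, 0.3060722351074219), (96.4449462890625, 140.87916564941406), 89.85564422607422)
[-0.2372  0.4635 -0.0018]
```

>>> drive_tool([
  [0.1,0,0,0,-0.17,0,200],
  [0.12,0,0.03,0,-0.08,0,200],
])

```text
time_s: 23.25
position: [0.5578, 0.0196, 0.1344]
tool_rot: [-0.703, 0.051, 0.707, 0.051]
ft_force: [-12.4, -1.0, 21.1]
gripper_width: 0.0416
```

```bash
python3 -c "
from rel import *
rel();print(sense()['ft_torque'])"
```

```text
t 23.25 [0.5578 0.0196 0.1344] toolx [-0.0057 -0.     -1.    ] yaw -98.29493143573107 w 0.041620336170166056 F [-12.3674  -1.022   21.1416]
TCP in gearbox 0.0006327876093741905 0.0010144472749329145
plate plane [-0.0002 -0.0007  0.1092] 17727 rect ((0.8649215698242188, 0.4097099304199219), (96.4887924194336, 140.4588623046875), 89.81851196289062)
face end 134 [[ 0.0711 -0.0231]
 [ 0.0714  0.0475]] 0.09612019223178922
[-0.0075  1.84   -0.1537]
```

Flush and level: plate plane 0.1092 m, slopes below 0.001. One last check that it holds, and that the tin and tub are still in place.

```bash
python3 - <<'E'
from rel import *
for _ in range(3): rel()
c,P,W=cam("scene"); save("end.png",c["pixels"]); c,P,W=cam("top")
q0=np.load("top0.npz")["P"].reshape(-1,3)
for n,Q,x,y,z in(("tub0",q0,.6046,.295,.074),("tub",P.reshape(-1,3),.6046,.295,.074),("tin",P.reshape(-1,3),.586,.17,.064)):
    q=Q[(np.abs(Q[:,2]-z)<.009)&(np.hypot(Q[:,0]-x,Q[:,1]-y)<.06)]
    print(n,len(q),cv2.minEnclosingCircle((q[:,:2]*1000).astype(np.float32)) if len(q) else 0)
E
```

```text
t 23.3 [0.5579 0.0196 0.1345] toolx [-0.0057 -0.     -1.    ] yaw -98.29670128458679 w 0.04172146954210837 F [-10.5468  -0.2711  15.5646]
TCP in gearbox 0.0007218142469784822 0.0010014731743104447
plate plane [-0.0015 -0.0008  0.1094] 17713 rect ((1.0155181884765625, 0.37485504150390625), (96.649169921875, 140.43055725097656), 89.74462127685547)
face end 66 [[0.0712 0.0132]
 [0.0714 0.0474]] 0.09577714009228835
t 23.35 [0.5578 0.0196 0.1344] toolx [-0.0053 -0.0001 -1.    ] yaw -98.29413273408514 w 0.041414822024036665 F [-12.1055  -0.0536  17.1863]
TCP in gearbox 0.0006845365135385227 0.0009987655041160813
plate plane [-0.001  -0.001   0.1093] 17650 rect ((1.0496444702148438, 0.3584938049316406), (96.40528106689453, 140.34210205078125), 89.75627899169922)
face end 73 [[0.0712 0.0089]
 [0.0714 0.0471]] 0.09580594217956037
t 23.4 [0.5578 0.0196 0.1344] toolx [-0.005  -0.0002 -1.    ] yaw -98.29281034666113 w 0.04198490778157988 F [-10.3956  -0.4513  16.5171]
TCP in gearbox 0.0006656533131528884 0.0010124939839328512
plate plane [-0.001  -0.0006  0.1093] 17750 rect ((0.5635910034179688, 0.2748756408691406), (96.6121826171875, 141.07894897460938), 89.88028717041016)
face end 69 [[0.0712 0.0116]
 [0.0714 0.0471]] 0.0958659588284062
tub0 909 ((604.6455078125, 294.9552917480469), 42.6629524230957)
tub 907 ((604.3536376953125, 295.1153259277344), 42.25863265991211)
tin 166 ((585.9225463867188, 169.88282775878906), 30.360078811645508)
```

View pics/end.png

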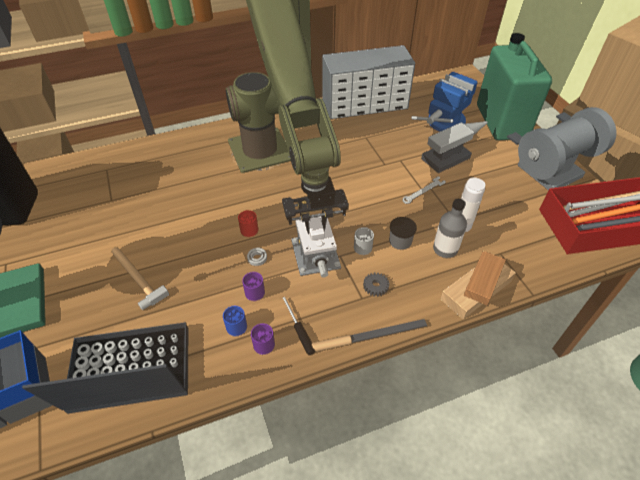

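The picture shows the cover seated on the gearbox at (316,238) with the gripper still on it. The tin stands at (364,240), the tub is at (402,232), and the bystanders are where they were. The push is steady, so I hand in.

```bash
python3 -c "
from bench import *
print(job_done()); s=sense(); print(s['time_s'],s['position'],s['ft_force'])"
```

```text
the job is handed in; nothing more can be done
None
the job is handed in; nothing more can be done
```

The tin is standing between the gearbox and the grease tub. The cover is fitted over the dowel and I handed the job in with the gripper still pressing it down, at about 23.4 s on the robot's clock. `job_done()` gave no verdict.

- **Tin:** it stands at (0.586, 0.170), about 3 mm off the line from gearbox to tub and clear of both. The tub moved less than 0.5 mm between the first and last measurement.
- **Fitting the cover:** I rested it on the dowel top with its hole about 10 mm short, slid it across until it dropped over the dowel, then pressed it down.
- **Last checks on the cover:**
  - Its top measured 0.1093 m, against about 0.109 m for a flush cover.
  - It was level to about 0.001 rad.
  - The downward force was about 21 N including the cover's weight, more than the spring's 12 N, and steady over three readings.
- **First grip failed:** I lifted before the fingers had fully closed and caught only the top few millimetres of the dome. I set the cover back on the bench and took a deeper grip.
- **Side load remaining:** about 10 N still acts along x, probably the hole bearing on the dowel. One attempt to relieve it tilted the cover about 0.8°, so I levelled it again and left the side load.
- **Disagreeing readings:** two tilt readings of the cover in the air, one each from the wrist and top cameras, did not match later readings. I relied on the later wrist-camera plane fits.

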